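# Take the glued box panel out of the weighted clamp

## Task

The glue on the box panel has set. Take the press weight off the clamp bar and stand it on the cork mat, swing the clamp bar up as far as it goes, then slide the panel along its bed, out from beneath the bar at the open end, until its whole length is clear of the bar, and only then lift it and lay it flat, batten upward, in the open lined tray. Leave the bar up, and leave the other things on the bench where they are.

Things in the scene. Friction and masses are not known exactly. Their poses are not given: they have to be found in the camera images.
- clamp: gluing clamp fixed to the bench: wooden base 215 x 90 x 14 mm (x, y, z), on it a bed rail 34 mm wide, top 45 mm above the origin (centre of the underside). +x runs along the bed to the end stop (60 mm high, near face at x = +89 mm); the bed's open end is at x = -100 mm. The bar crosses the bed at x = +44 mm; hinge posts (70 mm high) at y = +65 mm, its free end at -y
- bar (a joint): angle of the steel clamp bar, rad: 0 = down, level across the panel; grows as its free end rises; stop at 1.3. Bar 24 mm wide, 12 mm thick, with a presser plate 46 (x) x 60 x 12 mm flush in it over the bed. It turns about a line along the clamp's x axis, is stiff and stays where left; lifting it takes about 4 N at the handle
- bar_hinge (a point): point on the bar's hinge line, in the middle of the bar's width, 60.5 mm above the bench
- bar_handle (a point): grip point of the bar's handle: a round rod 12 mm thick at the free end, 160 mm from the hinge line and parallel to it, standing out 58 mm from the bar's side towards the clamp's +x. This point is on its axis, 39 mm out from the bar's side, 60.5 mm above the bench with the bar down. Clear on both sides; the rod turns between fingers that hold it from above
- panel: the same panel; origin at the centre of its underside, axes as for panel_mid
- panel_mid (a point): glued greyboard panel on the bed under the bar, 170 x 50 x 8 mm (x, y, z), 70 g; point: centre of the board, 4 mm above its underside. Its +x end, at the end stop, has a batten on top (x = 73 to 85 mm, 11 mm high) that stands behind the lowered bar and blocks sliding. Overhangs the bed 8 mm each side: grip across the 50 mm at x = -75 to -25 mm. Clear of the bar once slid 65 mm
- weight: the same press weight; origin at the centre of its underside
- weight_mid (a point): steel press weight standing on the bar's presser plate: round body 50 mm across, 36 mm high, with an upright round stem on top, 22 mm across, 40 mm high, to hold it by; about 0.6 kg. Point: on its axis, half-way up (38 mm above its underside); the stem runs from 2 mm below to 38 mm above it. Its underside starts 66.5 mm above the bench
- mat: square cork mat fixed on the bench on one side of the clamp, 120 x 120 x 4 mm. Origin: centre of its underside
- tray: open kraft tray fixed on the bench on the other side of the clamp, white paper lining: 240 mm along x, 140 mm along y, 32 mm high, walls and floor 4 mm thick. Origin: centre of its underside. The panel goes in lengthwise along the tray's x, either end first
- jar: bystander: white glue jar with a white cap, 62 mm across, 85 mm high; origin at its underside
- tape: bystander: roll of brown tape lying flat, 90 mm across, 24 mm high; origin at its underside
- scissors: bystander: scissors with orange handles lying flat, about 180 mm long, 12 mm high; origin at its underside
- box_small: bystander: closed kraft gift box, 75 x 75 x 35 mm; origin at its underside
- box_tall: bystander: closed kraft gift box, 85 x 85 x 65 mm; origin at its underside
- brush: bystander: glue brush lying flat; origin at its underside
- folder: bystander: cream-coloured flat creasing bone, 160 x 22 x 5 mm; origin at its underside
Things that resemble listed ones, but are neither listed nor needed, are in the scene too. Leave any green or yellow look-alike of the panel alone.

How it is judged:
By the outcome, as a careful person would: the job done as asked, in the order asked, and still so for the second after the job is handed in, with the robot touching nothing.
It also fails if it takes over 66 s, if anything falls off the work surface, if the arm or the gripper's body presses on something with over 40 N, if the wrist force passes 120 N, or if a joint passes its speed limit or range.

## Robot

A 7-joint arm with a two-finger parallel gripper is mounted at the origin on the work surface. World frame = base frame: x ahead of the robot, y to its left, z up, the work surface at z = 0. Lengths are in m, angles in rad, forces in N, time in s.
With the tool pointing down it reaches from about 0.4 to 0.85 m from the base axis. Payload 6.9 kg.
Tool frame: the origin (TCP) lies on the centre line of the jaws, within the pads' length; the fingertips stand 25 mm ahead of it and the grasp point (between the pads) lies 6 mm ahead of it; z points along the fingers, y is the line along which they close (so a half turn about z gives the same grasp; the last joint's range is limited). The gripper opens to 85 mm and grips with 20 to 120 N. Pads are 22 mm wide; open, the fingers measure 114 mm over their backs; the gripper's body (76 mm by 85 mm) begins 54 mm behind the grasp point. The pads swing forward as they close: fully open they stand 13 mm farther back than shut.
Start: joints at [1.385, 0.507, -0.238, 1.5, 0.126, 1.149, -0.155], TCP at [0.179, -0.599, 0.256] pointing down, gripper open.
Joint ranges: [-3.08, 3.08], [-0.24, 2.05], [-1.43, 1.35], [0, 2.5], [-1.52, 4.66], [0.17, 1.96], [-2.89, 2.89]. Speed limits (rad/s): [2.39, 2.39, 3.14, 3.14, 3.14, 3.14, 3.14].

## Interface

Orientations are given as [roll, pitch, yaw] about the fixed x, y, z axes, in that order (R = Rz(yaw) Ry(pitch) Rx(roll)).
In Python, from bench import env gives the robot as it stands.
- The arm moves only by the tool send_rows, never from a script. Its argument "motion" is a list of rows, each an object of numbers: "x", "y", "z": the shift along the tool's x, y, z in units of 50 mm (1.0 is 50 mm); "turn": the turn about the tool's z in units of 6 degrees (1.0 is 6 degrees); "claw": the opening in per cent of the stroke, from 0 (shut) to 100 (fully open). In form: [{"x": .., "y": .., "z": .., "turn": .., "claw": ..}, ...]. A call has 1 to 5 rows; each row is the pose to reach, as a shift and turn from the pose commanded when the call began, along the tool's axes at that moment; what a row does not reach only later rows make up. A row lasts 1/8 s, in which the tool goes at most 62.5 mm and 10.7 degrees, less where a joint would pass 70% of its speed; a pose out of reach is approached as far as the arm can. A call with a gripper value outside its range is refused whole. The fingers move at their own pace and stop on an object; "grip_force" is the grip in N (left out, the last holds). Time passes only in rows, so rows that repeat a pose let the fingers close. It gives the time, the measured TCP pose, the force, the opening and the grip force at its end, in the units of the state.
- env.read_state(): the state, without advancing time (a new reading comes with each control period).
- env.grab_frame(name): name is "scene" or "top"; returns (picture, depth): 420x560x3 uint8, red, green, blue; 420x560 float32, m along the optical axis (not along the pixel's ray), 0 where there is no reading.
- env.calibration(name): a dict with "mtx" (3x3 intrinsics, pixels), "rvec" (rotation vector, rad) and "tvec" (3), from world to camera coordinates, as OpenCV has them. Camera axes: x right, y down, z forward; pixel columns grow to the right and rows downward; lengths in m; the calibration is good to about 2 mm. A picture is of the moment at which its call begins. calibration takes no time and is no camera call.
- env.hand_in(): hands the job in; it is judged then, once.
Trained networks look in the newest picture that a camera, given by its name, has taken for a name from the list of things; names that differ only in an ending like _2 or _b are one class to them, and where a whole thing is asked for, a point or a joint stands for the part that bears it (a point fixed in the world has none). Each returns a list of dicts, best first, with "p" (0 to 1); they miss things now and then, are a little off and sometimes report something else, mostly with a low value. They report only what shows in the picture. A call takes as long as a camera call. They do not tell look-alikes from the thing itself.
- env.recognise(camera, target): "location" ([x, y, z] in m, in world coordinates, good to about 4 mm: the middle of the surface that is visible of it).
- env.silhouettes(camera, target): "mask" (420x560 bool, what is visible of it).
- env.mark_of(camera, target): "location" ([x, y, z] in m, in world coordinates, good to about 4 mm: a listed point, or the origin of a listed thing).
The state is a dict: "time": time; "qpos": joint angles; "qvel": joint speeds; "tau": joint torques, N m; "eef_pos": TCP position; "orientation": TCP orientation; "ft_force": force on the tool from outside, world axes, zero at the start; "wrist_torque": the same for the moment, N m; "grip_width": finger opening in m; "grip_force": force on a finger pad.
Only numpy, scipy, OpenCV 4.12 (cv2) and the standard library are available. Lean on these libraries where they do the work, as an engineer would, in place of code of your own. Each camera call takes 0.05 s, during which the arm holds its last target. There are 200 camera calls.

## Working session

There is one attempt and no reset: what is moved stays moved. The work goes in short steps, Python scripts to look and compute and a tool call to move; the robot and the scene stay as the last step left them, time stands still between calls to the robot, and variables do not carry over. Pictures are saved under pics/ and viewed, at most 10 in all, crops included, and the job is handed in when it is done.

Besides the shell and the picture viewer there is one more tool, called by a JSON object that holds its "method" and its "body", one argument or row to a line. send_rows: Moves the arm, as the interface text tells. Its arguments: {"type":"object","properties":{"motion":{"type":"array"},"grip_force":{"type":"number"}},"required":["motion"]}

```bash
ls; mkdir -p pics
cat > h.py <<'E'
import numpy as np, cv2
from bench import env
def proj(name,P):
    c=env.calibration(name); return cv2.projectPoints(np.array(P,float).reshape(-1,1,3),c['rvec'],c['tvec'],c['mtx'],None)[0].reshape(-1,2)
def cloud(name,depth):
    c=env.calibration(name); R=cv2.Rodrigues(c['rvec'])[0]; K=c['mtx']
    v,u=np.indices(depth.shape); p=np.stack([(u-K[0,2])/K[0,0]*depth,(v-K[1,2])/K[1,1]*depth,depth],-1)
    return (p-np.ravel(c['tvec']))@R
def save(n,im): cv2.imwrite('pics/'+n,im[:,:,::-1])
E
python3 - <<'E'
from h import *
for c in ('scene','top'):
    im,d=env.grab_frame(c); save(c+'0.png',im); np.savez('/tmp/%s.npz'%c,im=im,d=d)
for t in ('clamp','bar_hinge','bar_handle','panel_mid','weight_mid','mat','tray'):
    for c in ('top','scene'):
        print(t,c,[(round(r['p'],2),np.round(r['location'],3).tolist(),proj(c,r['location'])[0].round().tolist()) for r in env.mark_of(c,t)[:3]])
s=env.read_state();print(s)
E
```

```text
pics
clamp top [(0.68, [0.587, 0.041, 0.046], [286.0, 192.0]), (0.58, [0.587, 0.044, -0.001], [285.0, 194.0])]
clamp scene [(0.72, [0.588, 0.046, 0.001], [270.0, 245.0])]
bar_hinge top [(0.87, [0.634, 0.106, 0.06], [267.0, 178.0]), (0.43, [0.344, 0.137, -0.0], [259.0, 263.0])]
bar_hinge scene [(0.92, [0.635, 0.103, 0.061], [290.0, 240.0])]
bar_handle top [(0.68, [0.682, -0.057, 0.06], [314.0, 164.0])]
bar_handle scene [(0.98, [0.676, -0.056, 0.061], [233.0, 249.0])]
panel_mid top [(0.92, [0.577, -0.153, 0.005], [340.0, 196.0]), (0.81, [0.586, 0.04, 0.046], [286.0, 192.0]), (0.77, [0.251, 0.341, 0.004], [200.0, 291.0])]
panel_mid scene [(0.68, [0.586, 0.04, 0.05], [268.0, 232.0]), (0.66, [0.249, 0.344, 0.003], [354.0, 182.0]), (0.63, [0.574, -0.151, 0.008], [204.0, 240.0])]
weight_mid top [(0.54, [0.634, 0.042, 0.1], [285.0, 175.0])]
weight_mid scene [(0.85, [0.634, 0.04, 0.105], [268.0, 227.0])]
mat top [(0.66, [0.462, -0.358, -0.004], [399.0, 228.0])]
mat scene [(0.94, [0.458, -0.359, 0.003], [142.0, 218.0]), (0.73, [0.635, 0.105, 0.057], [290.0, 241.0])]
tray top [(0.87, [0.505, 0.313, -0.001], [209.0, 218.0])]
tray scene [(0.56, [0.51, 0.317, 0.002], [356.0, 229.0])]
{'time': 0.8, 'qpos': array([ 1.38548187,  0.50747806, -0.23758788,  1.50020038,  0.1256897 ,
        1.14887751, -0.1548058 ]), 'qvel': array([-3.02057228e-05,  2.05801705e-04, -3.85728553e-04,  1.91442625e-03,
        3.97460124e-04, -6.21159342e-04, -4.24062890e-04]), 'tau': array([-2.90316275e-04, -6.20286012e+01, -2.18466081e+00, -2.49952662e+01,
        1.38143098e-02,  2.27637101e-03, -1.08688312e-06]), 'eef_pos': array([ 0.17918017, -0.59876121,  0.25628805]), 'orientation': array([ 3.14158045e+00, -1.42710729e-05,  2.90770160e-01]), 'ft_force': array([ 0.84707812, -0.47067729,  0.66256352]), 'wrist_torque': array([0.05114073, 0.03064409, 0.02720524]), 'grip_force': 0.0, 'grip_width': 0.08546264722187541}
```

```bash
ls pics
```

```text
scene0.png
top0.png
```

View pics/top0.png

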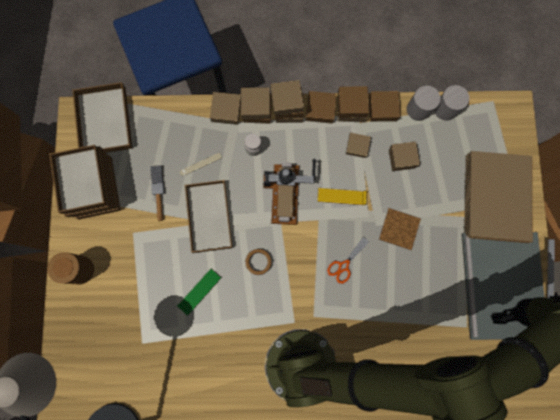

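View pics/scene0.png

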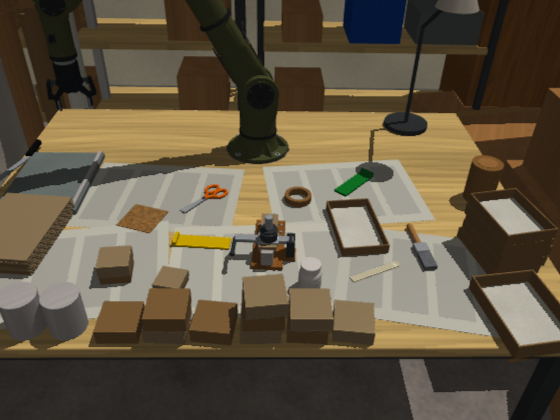

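Run:
```python
from h import *
f=np.load('/tmp/top.npz'); im=f['im']; P=cloud('top',f['d'])
save('crop0.png',cv2.resize(im[135:245,160:440],(784,308)))
c=cv2.resize(f['im'],None,fx=1,fy=1)
# clamp-region height analysis
def reg(x0,x1,y0,y1,z0,z1):
    m=(P[...,0]>x0)&(P[...,0]<x1)&(P[...,1]>y0)&(P[...,1]<y1)&(P[...,2]>z0)&(P[...,2]<z1); return m
for n,a in dict(panel=(.48,.6,0,.1,.043,.06),weightTop=(.58,.7,0,.1,.13,.16),traywall=(.36,.66,.2,.42,.025,.04)).items():
    m=reg(*a); pts=P[m][:,:2].astype(np.float32)
    print(n,m.sum(),pts.mean(0).round(4),cv2.minAreaRect(pts),P[m][:,2].mean())
```

```text
panel 431 [0.5446 0.0467] ((0.5439358353614807, 0.04687844216823578), (0.0495629757642746, 0.11335154622793198), 86.36873626708984) 0.052848204470748755
weightTop 38 [0.6317 0.0443] ((0.6318075060844421, 0.04412705451250076), (0.019036442041397095, 0.020916571840643883), 60.561729431152344) 0.14231206517766815
traywall 291 [0.5125 0.3165] ((0.5102840065956116, 0.31539568305015564), (0.2414286732673645, 0.14138256013393402), 6.284741401672363) 0.031581813222675434
```

The panel look-alikes are yellow at (343,196) and green at (200,291) in the top image. The greyboard on the clamp bed at (286,200) fits the description. For the tray, the open lined one at (209,217) is on the clamp's other side from the mat; the tray stacks at (103,118) and (80,180) are look-alikes. The mat is at (399,228).

View pics/crop0.png

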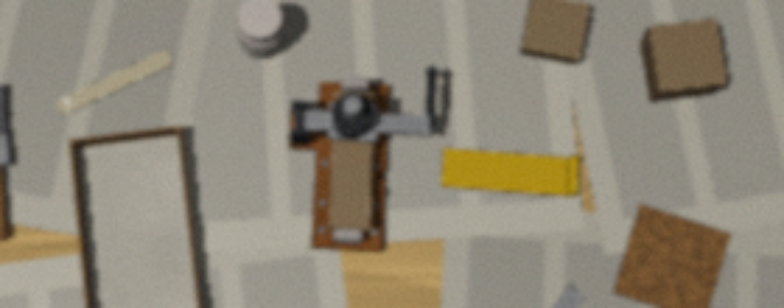

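Run:
```python
from h import *
f=np.load('/tmp/top.npz'); P=cloud('top',f['d']); s=np.load('/tmp/scene.npz'); S=cloud('scene',s['d'])
def pts(P,x0,x1,y0,y1,z0,z1):
    m=(P[...,0]>x0)&(P[...,0]<x1)&(P[...,1]>y0)&(P[...,1]<y1)&(P[...,2]>z0)&(P[...,2]<z1); return P[m]
for n,Q in (('top',P),('scene',S)):
    q=pts(Q,.44,.72,.0,.09,.046,.062); print(n,'panel',len(q),q.min(0).round(3),q.max(0).round(3))
    q=pts(Q,.58,.75,-.09,0,.055,.08); print('bar+handle',len(q),q.min(0).round(3),q.max(0).round(3))
    h=q[q[:,0]>.66]; print('handle',h.mean(0),h.min(0),h.max(0))
    b=q[(q[:,1]>-.03)&(q[:,0]<.66)]; print('bar',b.mean(0) if len(b) else 0, np.polyfit(b[:,1],b[:,0],1) if len(b)>5 else 0)
    q=pts(Q,.4,.54,-.42,-.29,.001,.012)
m=env.silhouettes('top','mat'); m=m[0]['mask'] if m else None
q=P[m]; print('mat',cv2.minAreaRect(q[:,:2].astype(np.float32)),q.mean(0))
```

```text
top panel 524 [0.487 0.002 0.046] [0.691 0.088 0.062]
bar+handle 171 [ 0.612 -0.062  0.056] [ 0.696 -0.001  0.078]
handle [ 0.68067969 -0.05547545  0.06670984] [ 0.66119095 -0.06204229  0.05834581] [ 0.69628718 -0.05058867  0.07265348]
bar [ 0.62623749 -0.01469514  0.06661886] [0.06097096 0.62713346]
scene panel 276 [0.488 0.001 0.046] [0.694 0.089 0.062]
bar+handle 235 [ 0.61  -0.066  0.055] [ 0.706 -0.001  0.074]
handle [ 0.68548966 -0.05915544  0.06562203] [ 0.66023036 -0.06620328  0.05809497] [ 0.70554281 -0.05272544  0.07255238]
bar [ 0.63205244 -0.01448748  0.06560928] [0.0366151 0.6325829]
mat ((0.333463191986084, -0.19509732723236084), (0.16062165796756744, 0.5647698640823364), 37.17831039428711) [ 0.45456393 -0.35340272  0.01433693]
```

The crop shows the greyboard panel on the clamp bed at crop (350,185), with the weight on the bar at (353,110), so the choice holds. I'm moving above the weight.

{"method": "send_rows", "body": {
  "motion": [
    {"x": 0.95, "y": -0.74, "z": 0, "turn": 0.67, "claw": 70},
    {"x": 1.89, "y": -1.48, "z": 0, "turn": 1.33, "claw": 70},
    {"x": 2.84, "y": -2.22, "z": 0, "turn": 2.0, "claw": 70},
    {"x": 3.78, "y": -2.96, "z": 0, "turn": 2.67, "claw": 70},
    {"x": 4.73, "y": -3.7, "z": 0, "turn": 3.33, "claw": 70}
  ]
}}

```text
time: 1.48
eef_pos: [0.3537, -0.3521, 0.2566]
orientation: [3.141, -0.001, -0.06]
ft_force: [1.3, -0.3, 0.4]
grip_width: 0.0597
grip_force: 0.0
```

{"method": "send_rows", "body": {
  "motion": [
    {"x": 0.52, "y": -0.82, "z": 0, "turn": 0, "claw": 70},
    {"x": 1.03, "y": -1.65, "z": 0, "turn": 0, "claw": 70},
    {"x": 1.55, "y": -2.47, "z": 0, "turn": 0, "claw": 70},
    {"x": 2.06, "y": -3.3, "z": 0, "turn": 0, "claw": 70},
    {"x": 2.58, "y": -4.12, "z": 0, "turn": 0, "claw": 70}
  ]
}}

```text
time: 2.1
eef_pos: [0.4942, -0.1542, 0.2565]
orientation: [3.141, -0.001, -0.058]
ft_force: [1.3, -0.5, -0.2]
grip_width: 0.0596
grip_force: 0.0
```

{"method": "send_rows", "body": {
  "motion": [
    {"x": 0.52, "y": -0.82, "z": 0, "turn": 0, "claw": 70},
    {"x": 1.03, "y": -1.65, "z": 0, "turn": 0, "claw": 70},
    {"x": 1.55, "y": -2.47, "z": 0, "turn": 0, "claw": 70},
    {"x": 2.06, "y": -3.3, "z": 0, "turn": 0, "claw": 70},
    {"x": 2.57, "y": -4.11, "z": 0, "turn": 0, "claw": 70}
  ]
}}

```text
time: 2.72
eef_pos: [0.6345, 0.0435, 0.2564]
orientation: [3.142, -0.0, -0.058]
ft_force: [0.6, 0.2, -0.4]
grip_width: 0.0598
grip_force: 0.0
```

{"method": "send_rows", "body": {
  "motion": [
    {"x": 0, "y": 0, "z": 0.8, "turn": 0, "claw": 70},
    {"x": 0, "y": 0, "z": 1.6, "turn": 0, "claw": 70},
    {"x": 0, "y": 0, "z": 2.3, "turn": 0, "claw": 70},
    {"x": 0, "y": 0, "z": 2.5, "turn": 0, "claw": 70},
    {"x": 0, "y": 0, "z": 2.5, "turn": 0, "claw": 70}
  ]
}}

```text
time: 3.35
eef_pos: [0.6337, 0.0422, 0.1314]
orientation: [-3.142, 0.0, -0.058]
ft_force: [0.3, 0.2, -0.5]
grip_width: 0.0598
grip_force: 0.0
```

{"method": "send_rows", "body": {
  "motion": [
    {"x": 0, "y": 0, "z": 0, "turn": 0, "claw": 10},
    {"x": 0, "y": 0, "z": 0, "turn": 0, "claw": 10},
    {"x": 0, "y": 0, "z": 0, "turn": 0, "claw": 10},
    {"x": 0, "y": 0, "z": 0, "turn": 0, "claw": 10},
    {"x": 0, "y": 0, "z": 0, "turn": 0, "claw": 10}
  ],
  "grip_force": 70
}}

```text
time: 3.98
eef_pos: [0.6344, 0.0426, 0.1328]
orientation: [-3.141, -0.003, -0.058]
ft_force: [-0.1, 1.7, 6.8]
grip_width: 0.0203
grip_force: 68.1
```

{"method": "send_rows", "body": {
  "motion": [
    {"x": 0, "y": 0, "z": -0.2, "turn": 0, "claw": 10},
    {"x": 0, "y": 0, "z": -0.5, "turn": 0, "claw": 10},
    {"x": 0, "y": 0, "z": -1.0, "turn": 0, "claw": 10},
    {"x": 0, "y": 0, "z": -1.5, "turn": 0, "claw": 10},
    {"x": 0, "y": 0, "z": -1.6, "turn": 0, "claw": 10}
  ]
}}

```text
time: 4.6
eef_pos: [0.6343, 0.0423, 0.2134]
orientation: [-3.141, -0.003, -0.058]
ft_force: [-0.2, -0.8, -6.8]
grip_width: 0.0207
grip_force: 69.0
```

{"method": "send_rows", "body": {
  "motion": [
    {"x": -0.2, "y": 0.5, "z": 0, "turn": 0, "claw": 10},
    {"x": -0.5, "y": 1.3, "z": 0, "turn": 0, "claw": 10},
    {"x": -0.8, "y": 2.2, "z": 0, "turn": 0, "claw": 10},
    {"x": -1.15, "y": 3.15, "z": 0, "turn": 0, "claw": 10},
    {"x": -1.5, "y": 4.1, "z": 0, "turn": 0, "claw": 10}
  ]
}}

```text
time: 5.22
eef_pos: [0.5455, -0.1595, 0.2105]
orientation: [-3.141, 0.001, -0.058]
ft_force: [-0.8, -0.8, -6.9]
grip_width: 0.0202
grip_force: 69.2
```

{"method": "send_rows", "body": {
  "motion": [
    {"x": -0.35, "y": 0.95, "z": 0.2, "turn": 0, "claw": 10},
    {"x": -0.7, "y": 1.9, "z": 0.5, "turn": 0, "claw": 10},
    {"x": -1.0, "y": 2.8, "z": 1.0, "turn": 0, "claw": 10},
    {"x": -1.3, "y": 3.6, "z": 1.5, "turn": 0, "claw": 10},
    {"x": -1.5, "y": 4.09, "z": 2.0, "turn": 0, "claw": 10}
  ]
}}

```text
time: 5.85
eef_pos: [0.458, -0.3604, 0.1098]
orientation: [3.141, 0.002, -0.061]
ft_force: [0.5, 0.6, -6.6]
grip_width: 0.0209
grip_force: 69.3
```

{"method": "send_rows", "body": {
  "motion": [
    {"x": 0, "y": 0, "z": 0.3, "turn": 0, "claw": 10},
    {"x": 0, "y": 0, "z": 0.5, "turn": 0, "claw": 10},
    {"x": 0, "y": 0, "z": 0.6, "turn": 0, "claw": 10},
    {"x": 0, "y": 0, "z": 0.7, "turn": 0, "claw": 10},
    {"x": 0, "y": 0, "z": 0.74, "turn": 0, "claw": 10}
  ]
}}

```text
time: 6.48
eef_pos: [0.4606, -0.3576, 0.0745]
orientation: [3.141, -0.0, -0.057]
ft_force: [-0.6, 1.1, -7.0]
grip_width: 0.0204
grip_force: 69.3
```

Now I lower it gently to contact.

{"method": "send_rows", "body": {
  "motion": [
    {"x": 0, "y": 0, "z": 0.03, "turn": 0, "claw": 10},
    {"x": 0, "y": 0, "z": 0.05, "turn": 0, "claw": 10},
    {"x": 0, "y": 0, "z": 0.07, "turn": 0, "claw": 10},
    {"x": 0, "y": 0, "z": 0.08, "turn": 0, "claw": 10}
  ]
}}

```text
time: 6.98
eef_pos: [0.4602, -0.358, 0.0704]
orientation: [3.142, -0.0, -0.058]
ft_force: [-0.3, 0.4, -2.2]
grip_width: 0.0203
grip_force: 69.5
```

{"method": "send_rows", "body": {
  "motion": [
    {"x": 0, "y": 0, "z": 0.02, "turn": 0, "claw": 10},
    {"x": 0, "y": 0, "z": 0.02, "turn": 0, "claw": 70},
    {"x": 0, "y": 0, "z": 0.02, "turn": 0, "claw": 70},
    {"x": 0, "y": 0, "z": 0.02, "turn": 0, "claw": 70},
    {"x": 0, "y": 0, "z": -0.3, "turn": 0, "claw": 70}
  ]
}}

```text
time: 7.6
eef_pos: [0.4596, -0.3576, 0.0849]
orientation: [-3.14, 0.002, -0.058]
ft_force: [0.5, -0.2, -0.4]
grip_width: 0.0598
grip_force: 0.0
```

{"method": "send_rows", "body": {
  "motion": [
    {"x": 0, "y": 0, "z": -0.7, "turn": 0, "claw": 70},
    {"x": 0, "y": 0, "z": -1.5, "turn": 0, "claw": 70}
  ]
}}

```text
time: 7.85
eef_pos: [0.4601, -0.3578, 0.1619]
orientation: [-3.141, 0.0, -0.058]
ft_force: [0.0, -0.6, 0.1]
grip_width: 0.0598
grip_force: 0.0
```

Run:
```python
from h import *
im,d=env.grab_frame('top')
print(env.read_state()['eef_pos'].round(4))
for t in ('weight','bar_handle','weight_mid'):
    for c in ('top','scene'):
        if t=='weight' and c=='scene': env.grab_frame(c)
        print(t,c,[(round(r['p'],2),np.round(r['location'],3).tolist()) for r in env.mark_of(c,t)[:2]])
```

```text
[ 0.4623 -0.3591  0.1676]
weight top [(0.48, [0.457, -0.358, 0.002])]
weight scene [(0.89, [0.454, -0.359, 0.003])]
bar_handle top [(0.75, [0.678, -0.058, 0.059]), (0.35, [0.459, -0.356, -0.0])]
bar_handle scene [(0.63, [0.675, -0.058, 0.061])]
weight_mid top []
weight_mid scene [(0.59, [0.461, -0.362, 0.043])]
```

{"method": "send_rows", "body": {
  "motion": [
    {"x": 0.4, "y": -0.6, "z": 0, "turn": 0, "claw": 60},
    {"x": 0.9, "y": -1.4, "z": 0, "turn": 0, "claw": 60},
    {"x": 1.5, "y": -2.3, "z": 0, "turn": 0, "claw": 60},
    {"x": 2.1, "y": -3.2, "z": 0, "turn": 0, "claw": 60},
    {"x": 2.7, "y": -4.1, "z": 0, "turn": 0, "claw": 60}
  ]
}}

```text
time: 8.88
eef_pos: [0.6073, -0.1597, 0.1593]
orientation: [-3.141, 0.002, -0.058]
ft_force: [0.9, -1.0, -0.5]
grip_width: 0.051
grip_force: 0.0
```

{"method": "send_rows", "body": {
  "motion": [
    {"x": 0.5, "y": -0.8, "z": 0, "turn": 0, "claw": 60},
    {"x": 1.0, "y": -1.6, "z": 0, "turn": 0, "claw": 60},
    {"x": 1.28, "y": -2.14, "z": 0, "turn": 0, "claw": 60},
    {"x": 1.28, "y": -2.14, "z": 0.4, "turn": 0, "claw": 60},
    {"x": 1.28, "y": -2.14, "z": 0.8, "turn": 0, "claw": 60}
  ]
}}

```text
time: 9.5
eef_pos: [0.6767, -0.0571, 0.1187]
orientation: [-3.142, 0.001, -0.057]
ft_force: [-0.1, -0.3, -0.4]
grip_width: 0.0515
grip_force: 0.0
```

{"method": "send_rows", "body": {
  "motion": [
    {"x": 0, "y": 0, "z": 0.5, "turn": 0, "claw": 60},
    {"x": 0, "y": 0, "z": 0.9, "turn": 0, "claw": 60},
    {"x": 0, "y": 0, "z": 1.05, "turn": 0, "claw": 60},
    {"x": 0, "y": 0, "z": 1.05, "turn": 0, "claw": 60}
  ]
}}

```text
time: 10.0
eef_pos: [0.6765, -0.0579, 0.0671]
orientation: [-3.141, 0.002, -0.058]
ft_force: [0.3, -0.1, -0.1]
grip_width: 0.0512
grip_force: 0.0
```

{"method": "send_rows", "body": {
  "motion": [
    {"x": 0, "y": 0, "z": 0, "turn": 0, "claw": 3},
    {"x": 0, "y": 0, "z": 0, "turn": 0, "claw": 3},
    {"x": 0, "y": 0, "z": 0, "turn": 0, "claw": 3},
    {"x": 0, "y": 0, "z": 0, "turn": 0, "claw": 3},
    {"x": 0, "y": 0, "z": 0, "turn": 0, "claw": 3}
  ],
  "grip_force": 40
}}

```text
time: 10.62
eef_pos: [0.6774, -0.0566, 0.0688]
orientation: [-3.14, -0.001, -0.057]
ft_force: [-0.6, 4.4, 6.0]
grip_width: 0.0105
grip_force: 39.1
```

{"method": "send_rows", "body": {
  "motion": [
    {"x": 0, "y": -0.02, "z": -0.32, "turn": 0, "claw": 3},
    {"x": 0, "y": -0.06, "z": -0.64, "turn": 0, "claw": 3},
    {"x": 0, "y": -0.14, "z": -0.95, "turn": 0, "claw": 3},
    {"x": 0, "y": -0.25, "z": -1.25, "turn": 0, "claw": 3},
    {"x": 0, "y": -0.39, "z": -1.53, "turn": 0, "claw": 3}
  ]
}}

```text
time: 11.25
eef_pos: [0.6784, -0.0391, 0.1443]
orientation: [3.141, -0.001, -0.058]
ft_force: [5.3, 1.6, -5.8]
grip_width: 0.01
grip_force: 38.8
```

{"method": "send_rows", "body": {
  "motion": [
    {"x": 0, "y": -0.17, "z": -0.27, "turn": 0, "claw": 3},
    {"x": 0, "y": -0.36, "z": -0.53, "turn": 0, "claw": 3},
    {"x": 0, "y": -0.58, "z": -0.76, "turn": 0, "claw": 3},
    {"x": 0, "y": -0.82, "z": -0.97, "turn": 0, "claw": 3},
    {"x": 0, "y": -1.08, "z": -1.16, "turn": 0, "claw": 3}
  ]
}}

```text
time: 11.88
eef_pos: [0.6815, 0.0105, 0.2042]
orientation: [3.135, -0.002, -0.062]
ft_force: [2.6, -8.8, 1.0]
grip_width: 0.0104
grip_force: 38.9
```

{"method": "send_rows", "body": {
  "motion": [
    {"x": 0, "y": -0.28, "z": -0.16, "turn": 0, "claw": 3},
    {"x": 0, "y": -0.57, "z": -0.29, "turn": 0, "claw": 3},
    {"x": 0, "y": -0.87, "z": -0.39, "turn": 0, "claw": 3},
    {"x": 0, "y": -0.87, "z": -0.39, "turn": 0, "claw": 3}
  ]
}}

```text
time: 12.38
eef_pos: [0.6845, 0.0574, 0.2263]
orientation: [3.139, -0.005, -0.059]
ft_force: [-2.1, -3.9, 16.3]
grip_width: 0.0104
grip_force: 42.1
```

{"method": "send_rows", "body": {
  "motion": [
    {"x": 0, "y": -0.06, "z": 0.0, "turn": 0, "claw": 3},
    {"x": 0, "y": -0.1, "z": 0.0, "turn": 0, "claw": 3},
    {"x": 0, "y": -0.1, "z": 0.0, "turn": 0, "claw": 3}
  ]
}}

```text
time: 12.75
eef_pos: [0.6847, 0.0594, 0.2267]
orientation: [3.136, -0.005, -0.062]
ft_force: [-5.2, -9.0, 20.2]
grip_width: 0.0099
grip_force: 42.5
```

Run:
```python
from h import *
im,d=env.grab_frame('scene'); save('s1.png',cv2.resize(im[130:300,100:400],(792,449)))
for t in ('bar_handle','bar_hinge'): print(t,[(round(r['p'],2),np.round(r['location'],3).tolist()) for r in env.mark_of('scene',t)[:2]])
```

```text
bar_handle [(0.63, [0.682, 0.06, 0.215])]
bar_hinge [(0.91, [0.634, 0.103, 0.059]), (0.5, [0.589, 0.046, -0.0])]
```

View pics/s1.png

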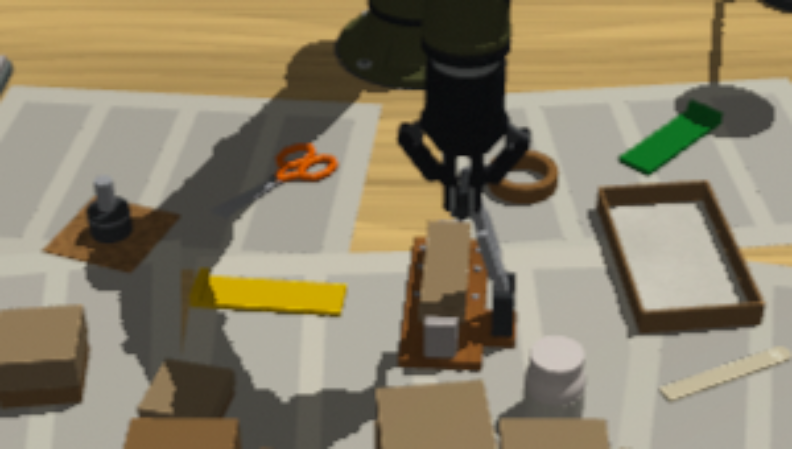

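The weight stands on the mat at crop (108,215), and the bar at (485,260) is against its stop. I'm releasing it and rising.

{"method": "send_rows", "body": {
  "motion": [
    {"x": 0, "y": 0.05, "z": 0.04, "turn": 0, "claw": 3},
    {"x": 0, "y": 0.05, "z": 0.04, "turn": 0, "claw": 45},
    {"x": 0, "y": 0.05, "z": 0.04, "turn": 0, "claw": 45},
    {"x": 0, "y": 0.05, "z": -0.2, "turn": 0, "claw": 45},
    {"x": 0, "y": 0.05, "z": -1.0, "turn": 0, "claw": 45}
  ]
}}

```text
time: 13.52
eef_pos: [0.6826, 0.0613, 0.2703]
orientation: [3.141, 0.006, -0.057]
ft_force: [0.9, -0.0, -0.3]
grip_width: 0.0384
grip_force: 0.0
```

{"method": "send_rows", "body": {
  "motion": [
    {"x": -0.5, "y": 0, "z": -0.2, "turn": 0, "claw": 85},
    {"x": -1.2, "y": 0.0, "z": -0.2, "turn": 0, "claw": 85},
    {"x": -2.0, "y": 0.0, "z": -0.2, "turn": 0, "claw": 85},
    {"x": -2.7, "y": 0.0, "z": -0.2, "turn": 0, "claw": 85},
    {"x": -2.7, "y": 0.0, "z": -0.2, "turn": 0, "claw": 85}
  ]
}}

```text
time: 14.15
eef_pos: [0.547, 0.0697, 0.283]
orientation: [3.141, 0.0, -0.056]
ft_force: [0.9, -0.2, 0.2]
grip_width: 0.0726
grip_force: 0.0
```

Run:
```python
from h import *
im,d=env.grab_frame('scene'); P=cloud('scene',d); s=env.read_state()
print(s['eef_pos'].round(4),s['orientation'].round(3))
for t in ('bar_handle','panel_mid'): print(t,[(round(r['p'],2),np.round(r['location'],3).tolist()) for r in env.mark_of('scene',t)[:3]])
m=(P[...,0]>.47)&(P[...,0]<.69)&(P[...,1]>.0)&(P[...,1]<.09)&(P[...,2]>.050)&(P[...,2]<.058)
q=P[m][:,:2].astype(np.float32); print(len(q),q.mean(0),cv2.minAreaRect(q))
```

```text
[0.5486 0.0694 0.2829] [ 3.141e+00 -1.000e-03 -5.700e-02]
bar_handle [(0.94, [0.68, 0.058, 0.216])]
panel_mid [(0.88, [0.246, 0.344, 0.003]), (0.85, [0.588, 0.041, 0.052]), (0.74, [0.572, -0.154, 0.006])]
532 [0.58354574 0.0408068 ] ((0.5922075510025024, 0.0403577983379364), (0.04995381832122803, 0.19603680074214935), 87.04719543457031)
```

{"method": "send_rows", "body": {
  "motion": [
    {"x": 0.03, "y": 0.49, "z": 0.6, "turn": 0, "claw": 85},
    {"x": 0.03, "y": 0.49, "z": 1.6, "turn": 0, "claw": 85},
    {"x": 0.03, "y": 0.49, "z": 2.6, "turn": 0, "claw": 85},
    {"x": 0.03, "y": 0.49, "z": 3.4, "turn": 0, "claw": 85},
    {"x": 0.03, "y": 0.49, "z": 3.8, "turn": 0, "claw": 85}
  ]
}}

```text
time: 14.92
eef_pos: [0.5491, 0.0444, 0.089]
orientation: [3.141, 0.003, -0.058]
ft_force: [-0.4, 0.1, 0.8]
grip_width: 0.0727
grip_force: 0.0
```

{"method": "send_rows", "body": {
  "motion": [
    {"x": 0, "y": 0, "z": 0.4, "turn": 0, "claw": 85},
    {"x": 0, "y": 0, "z": 0.65, "turn": 0, "claw": 85},
    {"x": 0, "y": 0, "z": 0.72, "turn": 0, "claw": 85},
    {"x": 0, "y": 0, "z": 0.72, "turn": 0, "claw": 85}
  ]
}}

```text
time: 15.42
eef_pos: [0.5495, 0.0446, 0.056]
orientation: [-3.142, -0.0, -0.058]
ft_force: [-0.3, -1.1, 0.2]
grip_width: 0.0731
grip_force: 0.0
```

{"method": "send_rows", "body": {
  "motion": [
    {"x": 0, "y": 0, "z": 0, "turn": 0, "claw": 40},
    {"x": 0, "y": 0, "z": 0, "turn": 0, "claw": 40},
    {"x": 0, "y": 0, "z": 0, "turn": 0, "claw": 40},
    {"x": 0, "y": 0, "z": 0, "turn": 0, "claw": 40}
  ],
  "grip_force": 25
}}

```text
time: 15.92
eef_pos: [0.5496, 0.0446, 0.0567]
orientation: [-3.141, -0.002, -0.058]
ft_force: [-0.8, -1.0, 6.4]
grip_width: 0.0496
grip_force: 26.2
```

{"method": "send_rows", "body": {
  "motion": [
    {"x": -0.2, "y": 0, "z": 0, "turn": 0, "claw": 40},
    {"x": -0.5, "y": 0, "z": 0, "turn": 0, "claw": 40},
    {"x": -0.9, "y": 0, "z": 0, "turn": 0, "claw": 40},
    {"x": -1.3, "y": 0, "z": 0, "turn": 0, "claw": 40},
    {"x": -1.7, "y": 0, "z": 0, "turn": 0, "claw": 40}
  ],
  "grip_force": 35
}}

```text
time: 16.55
eef_pos: [0.4647, 0.0497, 0.0565]
orientation: [-3.141, -0.003, -0.058]
ft_force: [3.3, -0.7, 3.6]
grip_width: 0.0493
grip_force: 36.7
```

{"method": "send_rows", "body": {
  "motion": [
    {"x": -0.1, "y": 0, "z": 0, "turn": 0, "claw": 40}
  ]
}}

```text
time: 16.68
eef_pos: [0.4591, 0.0499, 0.0564]
orientation: [-3.141, -0.002, -0.058]
ft_force: [2.7, 0.5, 3.6]
grip_width: 0.0488
grip_force: 36.8
```

Run:
```python
from h import *
im,d=env.grab_frame('scene'); P=cloud('scene',d); s=env.read_state(); save('s2.png',cv2.resize(im[150:300,150:400],(750,450)))
print(s['eef_pos'].round(4),s['ft_force'].round(1),s['grip_width'])
print([(round(r['p'],2),np.round(r['location'],3).tolist()) for r in env.mark_of('scene','panel_mid')[:3]])
m=(P[...,0]>.35)&(P[...,0]<.69)&(P[...,1]>.0)&(P[...,1]<.09)&(P[...,2]>.046)&(P[...,2]<.07)
q=P[m]; print(len(q),q.min(0),q.max(0))
```

```text
[0.4589 0.0499 0.0563] [-1.4  1.2  6.7] 0.04931949530302241
[(0.87, [0.494, 0.048, 0.051]), (0.79, [0.577, -0.15, 0.008]), (0.58, [0.248, 0.343, 0.005])]
658 [0.4097695  0.00900707 0.04600437] [0.68981611 0.08405253 0.0699542 ]
```

View pics/s2.png

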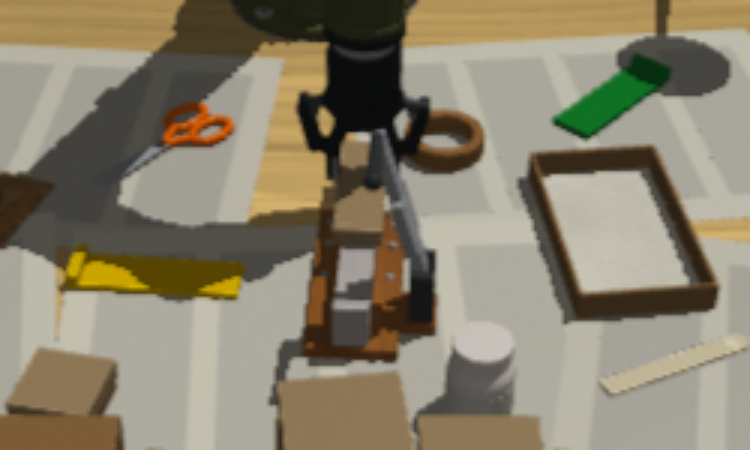

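The panel at crop (357,200) has slid clear of the bar, whose lower end is near (420,290). I'll regrip nearer its middle and a bit higher, so the fingertips don't hit the tray floor.

{"method": "send_rows", "body": {
  "motion": [
    {"x": 0, "y": 0, "z": 0, "turn": 0, "claw": 75},
    {"x": 0, "y": 0, "z": 0, "turn": 0, "claw": 75},
    {"x": 0.3, "y": 0, "z": -0.12, "turn": 0, "claw": 75},
    {"x": 0.7, "y": 0, "z": -0.12, "turn": 0, "claw": 75},
    {"x": 0.7, "y": 0, "z": -0.12, "turn": 0, "claw": 75}
  ]
}}

```text
time: 17.4
eef_pos: [0.4953, 0.0476, 0.0615]
orientation: [-3.141, -0.001, -0.059]
ft_force: [-0.4, 0.3, 0.0]
grip_width: 0.0639
grip_force: 0.0
```

{"method": "send_rows", "body": {
  "motion": [
    {"x": 0, "y": 0, "z": 0, "turn": 0, "claw": 40},
    {"x": 0, "y": 0, "z": 0, "turn": 0, "claw": 40},
    {"x": 0, "y": 0, "z": 0, "turn": 0, "claw": 40},
    {"x": 0, "y": 0, "z": 0, "turn": 0, "claw": 40}
  ],
  "grip_force": 40
}}

```text
time: 17.9
eef_pos: [0.4939, 0.0478, 0.0617]
orientation: [3.142, 0.0, -0.058]
ft_force: [0.3, 0.8, -0.8]
grip_width: 0.0488
grip_force: 41.4
```

{"method": "send_rows", "body": {
  "motion": [
    {"x": 0, "y": 0, "z": -0.2, "turn": 0, "claw": 40},
    {"x": 0, "y": 0, "z": -0.6, "turn": 0, "claw": 40},
    {"x": 0, "y": 0, "z": -1.1, "turn": 0, "claw": 40},
    {"x": 0, "y": 0, "z": -1.4, "turn": 0, "claw": 40},
    {"x": 0, "y": 0, "z": -1.4, "turn": 0, "claw": 40}
  ]
}}

```text
time: 18.52
eef_pos: [0.4949, 0.0478, 0.1333]
orientation: [-3.141, -0.003, -0.058]
ft_force: [0.2, -0.1, -1.9]
grip_width: 0.0488
grip_force: 41.6
```

Run:
```python
from h import *
im,d=env.grab_frame('scene'); P=cloud('scene',d); s=env.read_state(); save('s3.png',cv2.resize(im[150:300,150:400],(750,450)))
print(s['eef_pos'].round(4),s['ft_force'].round(1),s['grip_width'],s['grip_force'])
print([(round(r['p'],2),np.round(r['location'],3).tolist()) for r in env.mark_of('scene','panel_mid')[:3]])
print('tray',[(round(r['p'],2),np.round(r['location'],3).tolist()) for r in env.mark_of('scene','tray')[:3]])
```

```text
[0.4944 0.0477 0.1324] [ 0.1 -0.2 -1.5] 0.04929195818596543 41.56772553920746
[(0.59, [0.574, -0.154, 0.009]), (0.59, [0.247, 0.346, 0.004]), (0.35, [0.512, 0.316, 0.003])]
tray [(0.67, [0.516, 0.314, 0.003]), (0.55, [0.348, 0.144, -0.003])]
```

View pics/s3.png

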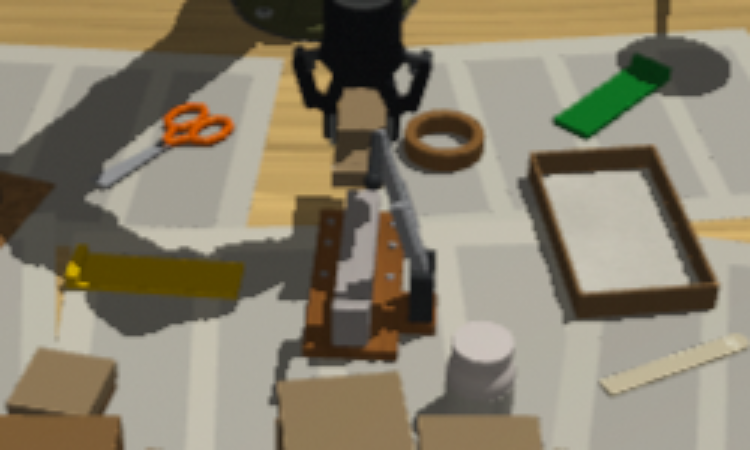

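The held panel shows at crop (358,110), the bar is still up, and the bed is empty. On to the tray.

{"method": "send_rows", "body": {
  "motion": [
    {"x": -0.02, "y": -0.6, "z": 0, "turn": 0, "claw": 40},
    {"x": -0.04, "y": -1.5, "z": 0, "turn": -0.3, "claw": 40},
    {"x": -0.07, "y": -2.4, "z": 0, "turn": -0.6, "claw": 40},
    {"x": -0.1, "y": -3.3, "z": 0, "turn": -1.0, "claw": 40},
    {"x": -0.12, "y": -4.2, "z": 0, "turn": -1.4, "claw": 40}
  ]
}}

```text
time: 19.3
eef_pos: [0.4999, 0.259, 0.1308]
orientation: [3.141, 0.001, 0.09]
ft_force: [0.6, -1.8, -1.0]
grip_width: 0.0491
grip_force: 41.6
```

{"method": "send_rows", "body": {
  "motion": [
    {"x": 0.12, "y": -0.7, "z": 0, "turn": -0.2, "claw": 40},
    {"x": 0.16, "y": -1.12, "z": 0, "turn": -0.2, "claw": 40},
    {"x": 0.16, "y": -1.12, "z": 0.5, "turn": -0.2, "claw": 40},
    {"x": 0.16, "y": -1.12, "z": 0.9, "turn": -0.2, "claw": 40},
    {"x": 0.16, "y": -1.12, "z": 1.2, "turn": -0.2, "claw": 40}
  ]
}}

```text
time: 19.92
eef_pos: [0.5031, 0.3132, 0.0704]
orientation: [3.14, 0.002, 0.108]
ft_force: [-1.6, 0.2, -0.8]
grip_width: 0.0489
grip_force: 41.6
```

Run:
```python
from h import *
im,d=env.grab_frame('scene'); s=env.read_state(); save('s4.png',cv2.resize(im[170:280,280:430],(750,550)))
print(s['eef_pos'].round(4),s['orientation'].round(3),s['ft_force'].round(1),s['grip_force'])
```

```text
[0.5025 0.3128 0.0688] [3.139e+00 3.000e-03 1.090e-01] [-0.3 -0.1 -2.6] 41.570870876312256
```

View pics/s4.png

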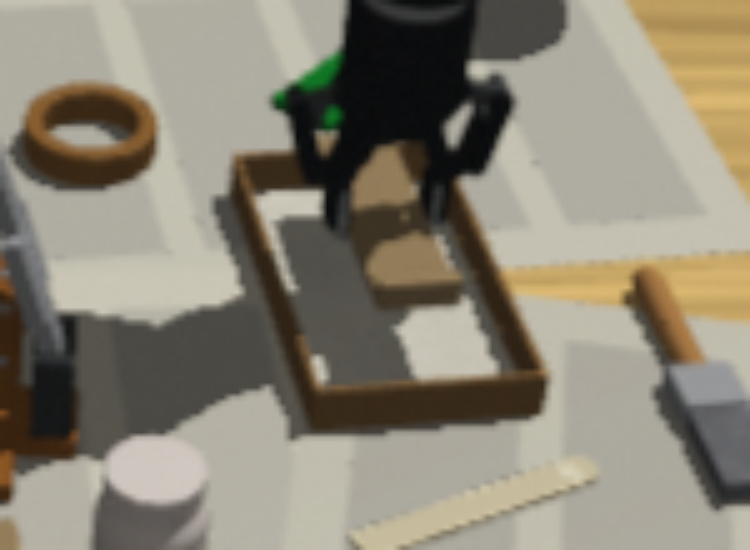

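The panel hangs level over the tray at crop (405,230). I'm lowering it until contact.

{"method": "send_rows", "body": {
  "motion": [
    {"x": 0, "y": 0, "z": 0.3, "turn": 0, "claw": 40},
    {"x": 0, "y": 0, "z": 0.55, "turn": 0, "claw": 40},
    {"x": 0, "y": 0, "z": 0.72, "turn": 0, "claw": 40},
    {"x": 0, "y": 0, "z": 0.76, "turn": 0, "claw": 40}
  ]
}}

```text
time: 20.48
eef_pos: [0.5032, 0.3141, 0.0332]
orientation: [3.141, 0.001, 0.11]
ft_force: [0.0, -0.5, -0.6]
grip_width: 0.0488
grip_force: 41.6
```

{"method": "send_rows", "body": {
  "motion": [
    {"x": 0, "y": 0, "z": 0.04, "turn": 0, "claw": 40},
    {"x": 0, "y": 0, "z": 0.04, "turn": 0, "claw": 40}
  ]
}}

```text
time: 20.72
eef_pos: [0.5035, 0.3144, 0.032]
orientation: [-3.141, -0.0, 0.11]
ft_force: [-1.0, 0.1, -1.1]
grip_width: 0.0487
grip_force: 41.6
```

{"method": "send_rows", "body": {
  "motion": [
    {"x": 0, "y": 0, "z": 0.04, "turn": 0, "claw": 40},
    {"x": 0, "y": 0, "z": 0.06, "turn": 0, "claw": 40}
  ]
}}

```text
time: 20.98
eef_pos: [0.5034, 0.3142, 0.0288]
orientation: [-3.142, -0.0, 0.11]
ft_force: [-0.1, -0.2, 0.0]
grip_width: 0.0488
grip_force: 41.6
```

{"method": "send_rows", "body": {
  "motion": [
    {"x": 0, "y": 0, "z": 0.03, "turn": 0, "claw": 40},
    {"x": 0, "y": 0, "z": 0.05, "turn": 0, "claw": 40}
  ]
}}

```text
time: 21.22
eef_pos: [0.5034, 0.3142, 0.0264]
orientation: [3.142, 0.0, 0.11]
ft_force: [-3.0, -2.6, 10.0]
grip_width: 0.049
grip_force: 47.6
```

{"method": "send_rows", "body": {
  "motion": [
    {"x": 0, "y": 0, "z": -0.03, "turn": 0, "claw": 40},
    {"x": 0, "y": 0, "z": -0.03, "turn": 0, "claw": 75},
    {"x": 0, "y": 0, "z": -0.03, "turn": 0, "claw": 75},
    {"x": 0, "y": 0, "z": -0.3, "turn": 0, "claw": 75},
    {"x": 0, "y": 0, "z": -1.0, "turn": 0, "claw": 75}
  ]
}}

```text
time: 21.85
eef_pos: [0.5026, 0.3137, 0.0762]
orientation: [3.14, 0.003, 0.11]
ft_force: [0.2, -0.4, 0.1]
grip_width: 0.0642
grip_force: 0.0
```

{"method": "send_rows", "body": {
  "motion": [
    {"x": 0, "y": 0, "z": -1.0, "turn": 0, "claw": 75},
    {"x": -0.8, "y": 0, "z": -2.0, "turn": 0, "claw": 75},
    {"x": -1.2, "y": 0, "z": -3.0, "turn": 0, "claw": 75},
    {"x": -1.2, "y": 0, "z": -3.0, "turn": 0, "claw": 75}
  ]
}}

```text
time: 22.35
eef_pos: [0.4436, 0.3094, 0.2315]
orientation: [-3.138, -0.007, 0.111]
ft_force: [0.0, -0.3, 0.1]
grip_width: 0.0641
grip_force: 0.0
```

Run:
```python
from h import *
im,d=env.grab_frame('scene'); P=cloud('scene',d); save('s5.png',cv2.resize(im[150:300,100:430],(792,360)))
for t in ('bar_handle','panel_mid','weight'): print(t,[(round(r['p'],2),np.round(r['location'],3).tolist()) for r in env.mark_of('scene',t)[:3]])
m=(P[...,0]>.39)&(P[...,0]<.62)&(P[...,1]>.26)&(P[...,1]<.37)&(P[...,2]>.0085)&(P[...,2]<.03)
q=P[m]; print(len(q),np.percentile(q[:,2],[5,50,95]),cv2.minAreaRect(q[:,:2].astype(np.float32)))
```

```text
bar_handle [(0.9, [0.682, 0.06, 0.217])]
panel_mid [(0.74, [0.573, -0.154, 0.003]), (0.65, [0.249, 0.345, 0.003]), (0.61, [0.504, 0.31, 0.008])]
weight [(0.65, [0.456, -0.357, 0.003])]
745 [0.00908617 0.0130478  0.02476825] ((0.5043620467185974, 0.3151342272758484), (0.22851459681987762, 0.10945858806371689), 0.01234667468816042)
```

View pics/s5.png

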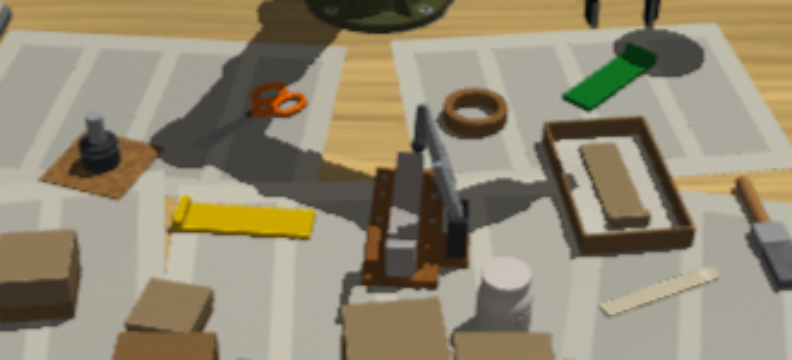

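The panel lies flat in the tray at (615,183), batten upward at its near end. The weight is on the mat at (98,150), the bar is up, and the bystanders look undisturbed.

```bash
python3 -c "
from bench import env
print(env.hand_in())"
```

```text
the job is handed in; nothing more can be done
None
```

The job is done and handed in at about 22.5 s: the weight is on the cork mat, the bar is up at its stop, and the panel was slid clear before lifting and now lies flat, batten up, in the lined tray, having dropped the last few millimetres on release.

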